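Four clicks up on the stirrer

TASK

Turn the magnetic stirrer up by exactly four clicks: with a fingertip gently push the orange wing of its click-stop dial clockwise (seen from above) from where it stands, feeling each click, and do not go past the fourth. Then press the green start button beside the dial fully down with a fingertip and let it come back up. Pinch and lift nothing, and leave the beaker on the plate and all other things standing where they are.

Things in the scene. Friction and masses are not known exactly. Their poses are not given: they have to be found in the camera images.
- stirrer: white box-shaped magnetic stirrer, fixed to the worktop, 180 x 240 mm and 60 mm high; origin at the centre of its underside, x away from its front, y to its left, z up. A square white plate (120 x 110 mm, top at z = 70 mm) covers its left part; the dial and the button are on its right part, both on the 60 mm high top
- speed_dial (a joint): click-stop dial, axis upright: black disc 90 mm across, flat top 76.5 mm above the worktop, carrying an orange wing. Value grows 0.349 rad (20 deg) a click, clockwise seen from above; range -3 to +8 clicks. It rests only at whole clicks, at the start at -1, 0 or +1. About 4 N on the wing carries it over the crest half-way between clicks; it then snaps forward by itself to the next rest
- dial_axis (a point): point on the dial's axis at the height of the disc's top face; does not move as the dial turns
- dial: the dial's turning part. Origin on its axis, 16.5 mm below the disc's flat top; z up, x points along its orange upright wing, which is radial: 30 mm long (14 to 44 mm from the axis), 10 mm thick, 24 mm high above the disc's top. At dial value 0 the wing points 220 deg counter-clockwise from the stirrer's x axis, 20 deg less for each click. Push on the wing's flat counter-clockwise face
- wing_tip (a point): middle of the wing's outer end, 44 mm from the dial axis, 12 mm above the disc's top; shows how far the dial has been turned (four clicks = 56.6 mm as the crow flies, each click more or less changes that by about 11 to 13 mm)
- start_button (a joint): green round spring button, 28 mm across, in a black housing, 90 mm behind the dial's axis (along the stirrer's x). 0 m when up, 0.006 m when fully down; 5 N holds it fully down; it comes back up by itself
- start_button_top (a point): centre of the button's top face when up; moves down with it
- stir_beaker: empty glass beaker, 73 mm across, 93 mm high, loose on the stirrer's plate; origin at the centre of its underside
- timer: white bench timer, 52 x 66 x 21 mm, lying behind the stirrer; origin at the centre of its underside
- petri_dish: round glass dish, 60 mm across, 15 mm high, behind the tape roll; origin at the centre of its underside
- small_beaker: small glass beaker, 55 mm across, 71 mm high, behind the stirrer; origin at the centre of its underside
- tape_roll: yellow roll of tape lying flat, 97 mm across, 18 mm high, right of the stirrer; origin at the centre of its underside
Not all that is in view belongs to the job. There is more than one size of the tape_roll; the job needs the largest.

How it is judged (in metres and radians):
On the way, in this order (a step that is already met when the one before it is completed fails the run):
1. the dial rests four clicks clockwise from its start (distance of wing_tip from where it was at the start of the episode between 0.0517 and 0.0611 m and value of joint speed_dial above 0.837758 rad and velocity of joint speed_dial below 0.3 rad/s), for 0.2 s.
2. the start button is pressed down (at least 4.5 of its 6 mm) (distance of wing_tip from where it was at the start of the episode between 0.0517 and 0.0611 m and value of joint speed_dial above 0.837758 rad and value of joint start_button above 0.0045 m), for 0.05 s.
At the end, for the whole second after the job is handed in: the dial rests four clicks (within 0.4 click) clockwise of its start, the button has been pressed after that and is up again, and each loose thing stands upright within 20 mm of where it was (distance of wing_tip from where it was at the start of the episode between 0.0517 and 0.0611 m and value of joint speed_dial above 0.837758 rad and value of joint start_button below 0.0015 m and velocity of joint speed_dial between -0.05 and 0.05 rad/s and distance of each of stir_beaker, timer, petri_dish, small_beaker, tape_roll from where it was at the start of the episode below 0.02 m and angle between each of stir_beaker, timer, petri_dish, small_beaker, tape_roll's own z axis and vertical below 0.15 rad); the robot touches nothing.
It fails at once if the dial goes well past the fourth click (4.6 clicks or more) (distance of wing_tip from where it was at the start of the episode above 0.0633 m and value of joint speed_dial above 0 rad).
It fails at once if the start button is pressed before the dial is set (value of joint start_button above 0.0045 m and not (distance of wing_tip from where it was at the start of the episode between 0.0517 and 0.0611 m and value of joint speed_dial above 0.837758 rad)).
It fails at once if the dial is pinched or pushed hard (over 25 N) (contact force between the fingers and dial above 25 N).
It fails at once if a bystander (beaker on the plate, small beaker, timer, dish, or tape roll) is shoved or lifted by 20 mm or knocked over (0.3 rad) (distance of any of stir_beaker, timer, petri_dish, small_beaker, tape_roll from where it was at the start of the episode above 0.02 m or angle between any of stir_beaker, timer, petri_dish, small_beaker, tape_roll's own z axis and vertical above 0.3 rad).
It also fails if it takes over 53 s, if anything falls off the work surface, if the arm or the gripper's body presses on something with over 40 N, if the wrist force passes 120 N, or if a joint passes its speed limit or range.

ROBOT

A 7-joint arm with a two-finger parallel gripper is mounted at the origin on a cart in front of the work surface, level with it; the furniture and walls round the work are solid. World frame = base frame: x ahead of the robot, y to its left, z up, the work surface at z = 0. Lengths are in mm, angles in rad, forces in N, time in s.
With the tool pointing down it reaches from about 400 to 875 mm from the base axis. Payload 4.4 kg.
Tool frame: the origin (TCP) lies midway between the tips of the shut fingers; the grasp point (between the pads) lies 19 mm behind it; z points along the fingers, y is the line along which they close (so a half turn about z gives the same grasp; the last joint's range is limited). The gripper opens to 85 mm and grips with 20 to 120 N. Pads are 22 mm wide; open, the fingers measure 114 mm over their backs; the gripper's body (76 mm by 85 mm) begins 54 mm behind the grasp point. The pads swing forward as they close: fully open they stand 13 mm farther back than shut.
Start: joints at [-1.192, 0.628, 0.038, 1.517, -0.027, 0.996, -0.02], TCP at [279.66, 586.778, 231.313] pointing down, gripper open.
Joint ranges: [-3.06, 3.06], [-0.37, 2.12], [-1.25, 1.32], [0.18, 2.47], [-1.1, 4.24], [0.23, 1.98], [-2.94, 2.94]. Speed limits (rad/s): [2.57, 2.57, 3.14, 3.14, 3.14, 3.14, 3.14].

INTERFACE

Orientations are given as a rotation vector (axis times angle).
In Python, from workcell import arm gives the robot as it stands.
- The arm moves only by the tool send_rows, never from a script. Its argument "targets" is a list of rows, each an object with "grip": the gripper's target within -1 to 1 (fully open at 1, half-way at 0, shut at -1); "dp": the shift along the tool's x, y, z in units of 0.12 m (1.0 is 0.12 m), a list of three; "yaw": the turn about the tool's z in units of 360 degrees (1.0 is 360 degrees). A call has 1 to 5 rows; each row is the pose to reach, as a shift and turn from the pose commanded when the call began, along the tool's axes at that moment, turning the shorter way round; what a row does not reach only later rows make up. A row lasts 1/10 s, in which the tool goes at most 50 mm and 8.59 degrees, less where a joint would pass 70% of its speed; a pose out of reach is approached as far as the arm can. A call with a number of a shift or a turn outside -1 to 1 is refused whole. A call with a gripper value outside its range is refused whole. The fingers move at their own pace and stop on an object; "force" is the grip in N (left out, the last holds). Time passes only in rows, so rows that repeat a pose let the fingers close. It gives the time, the measured TCP pose, the force, the opening and the grip force at its end, in the units of the state.
- arm.get_state(): the state, without advancing time (a new reading comes with each control period).
- arm.grab_frame(name): name is "scene" or "top"; returns a dict with "img" (480x640x3 uint8, red, green, blue), "z_map" (480x640 float32, mm along the optical axis (not along the pixel's ray), 0 where there is no reading), "fx", "fy", "cx", "cy" (pixels), "k1" (the pictures are not rectified: a ray, as slopes to the right and down, at radius r is drawn at 1 + k1 r^2 times it, then the intrinsics apply), "position" and "attitude" of the camera in the world. Camera axes: x right, y up, looking along -z (the intrinsics and any distortion apply to the point x, -y, -z); pixel columns grow to the right and rows downward; lengths in mm; the calibration is good to about 2 mm. A picture is of the moment at which its call begins.
- arm.finish_job(): hands the job in; it is judged then, once.
The state is a dict: "t": time; "q": joint angles; "qd": joint speeds; "joint_torque": joint torques, N m; "ee_pos": TCP position; "tcp_rot": TCP orientation; "force": force on the tool from outside, world axes, zero at the start; "torque": the same for the moment, N m; "width": opening from 0.0 (shut) to 1.0 (fully open); "grasp_force": force on a finger pad.
Only numpy, scipy, OpenCV 4.12 (cv2) and the standard library are available. Lean on these libraries where they do the work, as an engineer would, in place of code of your own. Each camera call takes 0.05 s, during which the arm holds its last target. There are 200 camera calls.

## Working session

There is one attempt and no reset: what is moved stays moved. The work goes in short steps, Python scripts to look and compute and a tool call to move; the robot and the scene stay as the last step left them, time stands still between calls to the robot, and variables do not carry over. Pictures are saved under pics/ and viewed, at most 10 in all, crops included, and the job is handed in when it is done.

Besides the shell and the picture viewer there is one more tool, called after "Call:" in YAML: its name, and indented under it one key for each argument. send_rows: Moves the arm, as the interface text tells. Shifts and turns lie within -1 to 1; 1 stands for 0.12 m of shift or 360 degrees of turn. Its arguments: {"type":"object","properties":{"targets":{"type":"array"},"force":{"type":"number"}},"required":["targets"]}

```bash
mkdir -p pics; cat > h.py <<'E'
import numpy as np, cv2
from workcell import arm
from scipy.spatial.transform import Rotation as R
def Rm(a):
    a=np.array(a,float)
    return a if a.shape==(3,3) else (R.from_rotvec(a).as_matrix() if a.size==3 else R.from_quat(a).as_matrix())
def rays(f,uv):
    uv=np.atleast_2d(uv).astype(float)
    K=np.array([[f['fx'],0,f['cx']],[0,f['fy'],f['cy']],[0,0,1]])
    n=cv2.undistortPoints(uv[:,None],K,np.array([f['k1'],0,0,0.]))[:,0]
    return np.c_[n[:,0],-n[:,1],-np.ones(len(n))]@Rm(f['attitude']).T
def onplane(f,uv,z):
    d=rays(f,uv);p=np.array(f['position'],float);return p+d*((z-p[2])/d[:,2])[:,None]
def depthpts(f,uv):
    uv=np.atleast_2d(uv).astype(int);z=f['z_map'][uv[:,1],uv[:,0]]
    return np.array(f['position'])+rays(f,uv)*z[:,None]
E
python3 - <<'E'
from h import *
s=arm.get_state();print({k:np.round(v,3) for k,v in s.items()})
for n in('scene','top'):
    f=arm.grab_frame(n);cv2.imwrite(f'pics/{n}0.png',f['img'][:,:,::-1]);print(n,{k:v for k,v in f.items() if k not in('img','z_map')})
    np.savez(f'{n}0.npz',**f)
E
```

```text
{'t': np.float64(0.0), 'q': array([-1.192,  0.629,  0.038,  1.518, -0.027,  0.996, -0.02 ]), 'qd': array([-0.001, -0.002, -0.   , -0.001,  0.   , -0.   , -0.001]), 'joint_torque': array([ 0.0000e+00, -5.6342e+01,  1.2260e+00, -1.9345e+01,  1.1000e-02,
        1.1000e-02,  0.0000e+00]), 'ee_pos': array([279.359, 586.184, 230.374]), 'tcp_rot': array([-6.930e-01, -3.064e+00,  3.000e-03]), 'force': array([ 0.469, -0.054, -1.237]), 'torque': array([0.033, 0.04 , 0.023]), 'grasp_force': np.float64(0.0), 'width': np.float64(0.997)}
scene {'fx': 436.83982993017776, 'fy': 436.83982993017776, 'cx': 322.3120577551065, 'cy': 236.8605884190534, 'k1': -0.10993236922348702, 'position': array([334.51700761, 303.3720222 , 873.12608795]), 'attitude': array([ 0.19349174, -0.64819363, -2.53060055])}
top {'fx': 436.4946412251462, 'fy': 436.4946412251462, 'cx': 316.8786112060407, 'cy': 242.68838491167085, 'k1': -0.05970643332325074, 'position': array([496.66750823, -55.52397217, 981.96479034]), 'attitude': array([ 0.06092544, -0.06705501, -1.55149962])}
```

View pics/scene0.png

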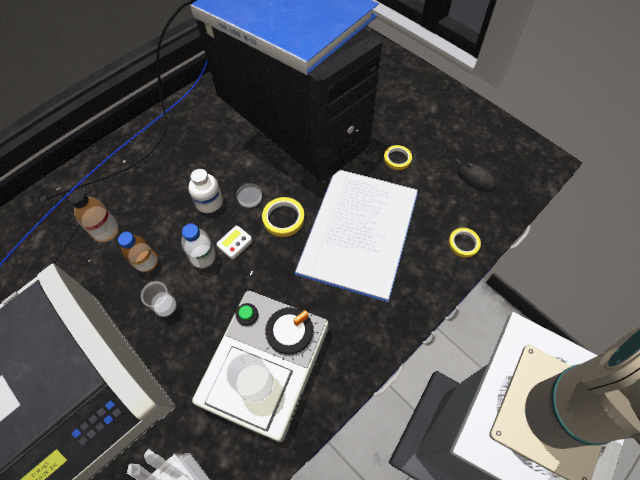

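View pics/top0.png

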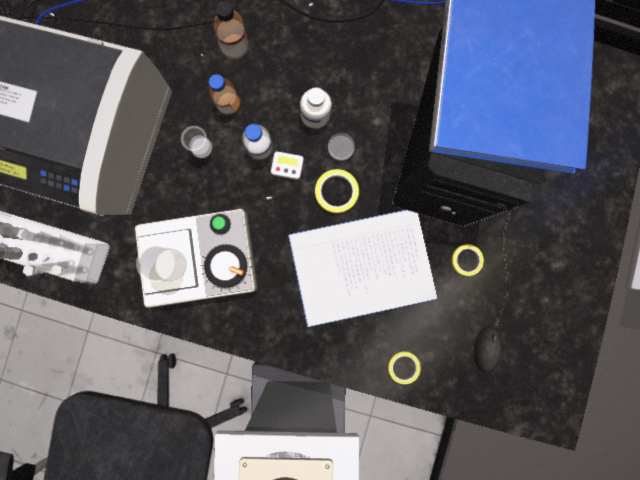

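The scene view shows the stirrer with its dial at (290,330), the orange wing at (301,318), and the button at (246,314). In the top view the dial is at (225,266), the wing at (237,270), and the button at (220,224). The three yellow rolls in the top view are at (337,191), (468,261) and (405,368). The first is the largest and lies right of the stirrer, so it is the bystander to avoid. Next I measure the dial and button.

```bash
cat > meas.py <<'E'
from h import *
def mask(f,lo,hi,box):
    h=cv2.cvtColor(f['img'],cv2.COLOR_RGB2HSV);m=cv2.inRange(h,lo,hi);k=np.zeros_like(m);x0,y0,x1,y1=box;k[y0:y1,x0:x1]=m[y0:y1,x0:x1]
    return np.argwhere(k>0)[:,::-1]
if __name__=='__main__':
  for n,box in(('top',(130,200,260,310)),('scene',(190,285,335,445))):
    f=dict(np.load(n+'0.npz'))
    o=mask(f,(3,120,90),(20,255,255),box);g=mask(f,(45,100,60),(85,255,255),box)
    print(n,len(o),len(g))
    P=depthpts(f,o);print(' wing z',np.percentile(P[:,2],[5,50,95]))
    top=P[:,2]>95
    q=onplane(f,o[top] if top.sum()>8 else o,100.5)[:,:2];c=q.mean(0);w,v=np.linalg.eigh(np.cov((q-c).T));print(' wing c',c,'dir',np.degrees(np.arctan2(v[1,1],v[0,1])),'ext',np.ptp((q-c)@v,axis=0))
    G=depthpts(f,g);zb=np.median(G[:,2]);print(' button z',zb,'ctr',onplane(f,g.mean(0),zb))
    # black disc: dark pixels with hull, on plane 76.5
    d=mask(f,(0,0,0),(180,255,70),box);D=depthpts(f,d);k=(abs(D[:,2]-76.5)<6)
    q=D[k][:,:2];im=np.zeros((480,640),np.uint8);im[d[k][:,1],d[k][:,0]]=255
    im=cv2.morphologyEx(im,cv2.MORPH_OPEN,np.ones((3,3)))
    cs=max(cv2.findContours(im,cv2.RETR_EXTERNAL,cv2.CHAIN_APPROX_NONE)[0],key=cv2.contourArea)
    h=cv2.convexHull(cs)[:,0];e=onplane(f,h,76.5)[:,:2].astype(np.float32);print(' disc',cv2.minEnclosingCircle(e),cv2.fitEllipse(e))
    if n=='top': print(' plate z',depthpts(f,[[150,230],[185,300],[243,220]]))
    # white body
E
python3 meas.py
python3 - <<'E'
from h import *
f=dict(np.load('top0.npz'));im=f['img'][:,:,::-1]
cv2.imwrite('pics/crop.png',cv2.resize(im[195:315,125:265],None,fx=5,fy=5,interpolation=cv2.INTER_CUBIC)[:600])
E
```

```text
top 48 156
 wing z [ 76.14371852  98.80452478 101.40509447]
 wing c [509.4176313 100.6404197] dir 71.70447060361687 ext [ 9.5902337  27.07867792]
 button z 81.55379069676837 ctr [[608.37411122 147.14235382  81.5537907 ]]
 disc ((518.9817504882812, 131.45126342773438), 43.61777877807617) ((518.8824462890625, 131.92396545410156), (84.25767517089844, 86.73037719726562), 114.19956970214844)
 plate z [[592.94032903 299.62179718  58.5310122 ]
 [445.62018791 218.48338503  55.80589899]
 [617.74645538  99.81619983  60.02345231]]
scene 108 177
 wing z [ 78.23778954  97.2729539  101.8234178 ]
 wing c [509.05435265 105.97728205] dir 70.96691321710918 ext [10.78088838 29.20904362]
 button z 80.89275058785881 ctr [[608.44270509 148.32876951  80.89275059]]
 disc ((518.8865356445312, 133.59283447265625), 45.111297607421875) ((518.8004150390625, 133.4017791748047), (87.37712097167969, 89.0921630859375), 69.20892333984375)
```

View pics/crop.png

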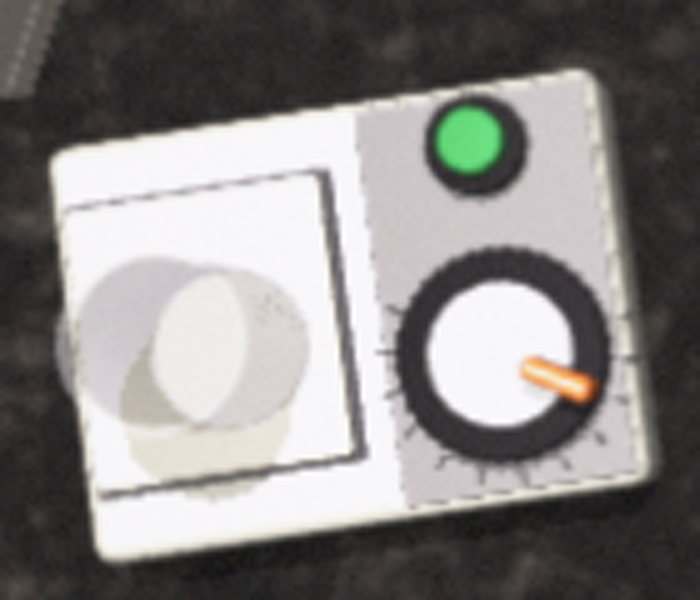

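Measured: dial axis ≈ (519, 132.5) and button ≈ (608.4, 147.8, z 81). That spacing is 90.7 mm against the expected 90, and it gives a stirrer yaw of ≈ 9.7°. The wing is at ≈ 250° in the world, or 240° relative to the stirrer, so the dial starts at −1 and the target wing angle is ≈ 170°.

I'll push with the shut fingers, tool y radial, turning the tool with the wing.

```bash
cat > plan.py <<'E'
# commanded pose tracking: p (mm), psi = world angle (deg) of tool y; tool x = psi+90 deg, z down; +yaw lowers psi
import json,sys,numpy as np,os
AX=np.array([519,132.5]);W0=249.7
def load(): return json.load(open('cmd.json')) if os.path.exists('cmd.json') else dict(p=[279.66,586.778,231.313],psi=64.6)
def axes(psi):
    a=np.radians(psi);return np.array([[-np.sin(a),np.cos(a),0],[np.cos(a),np.sin(a),0],[0,0,-1]])
def row(p,psi):
    c=load();return np.round(axes(c['psi'])@(np.array(p)-c['p'])/120,3).tolist(),round((c['psi']-psi)/360,4)
def sent(dp,yaw):   # record last row sent
    c=load();p=np.array(c['p'])+axes(c['psi']).T@np.array(dp)*120
    json.dump(dict(p=p.tolist(),psi=c['psi']-yaw*360),open('cmd.json','w'))
def push(click,gap=0,r=29,z=86):  # tool pose touching wing at given clicks from start
    th=W0-20*click;a=np.radians(th);q=AX+r*np.array([np.cos(a),np.sin(a)])+(16+gap)*np.array([-np.sin(a),np.cos(a)])
    return [*q,z],th-180
E
python3 - <<'E'
from plan import *
from h import arm,R,Rm
M=Rm(arm.get_state()['tcp_rot']);print(M.round(3),np.degrees(np.arctan2(M[1,1],M[0,1])))
p0=np.array(load()['p']);t,psi=push(0,10,z=240);print(t,psi)
for k in range(1,6):
    q=p0+(np.array(t)-p0)*k/5; r=row(q,64.6);print(r)
    
print((np.array(row(t,64.6)[0])/5).round(2))
E
```

```text
[[-0.903  0.43  -0.001]
 [ 0.43   0.903 -0.002]
 [-0.    -0.002 -1.   ]] 64.51625071156252
[np.float64(533.3239784042848), np.float64(96.28089395535031), 240] 69.69999999999999
([-0.733, -0.557, -0.014], 0.0)
([-1.465, -1.114, -0.029], 0.0)
([-2.198, -1.671, -0.043], 0.0)
([-2.93, -2.229, -0.058], 0.0)
([-3.663, -2.786, -0.072], 0.0)
[-0.73 -0.56 -0.01]
```

Call:
send_rows:
  targets:
    - {"grip": -1,"dp": [-0.2,-0.15,-0.05],"yaw": 0}
    - {"grip": -1,"dp": [-0.45,-0.35,-0.1],"yaw": 0}
    - {"grip": -1,"dp": [-0.7,-0.55,-0.1],"yaw": 0}
    - {"grip": -1,"dp": [-0.9,-0.7,-0.1],"yaw": 0}
    - {"grip": -1,"dp": [-0.9,-0.7,-0.1],"yaw": 0}
  force: 20

```text
t: 0.6
ee_pos: [344.3, 459.2, 243.2]
tcp_rot: [0.704, 3.06, -0.006]
force: [0.9, 0.7, -0.7]
width: 0.143
grasp_force: 0.0
```

Call:
send_rows:
  targets:
    - {"grip": -1,"dp": [-0.2,-0.15,0],"yaw": 0}
    - {"grip": -1,"dp": [-0.45,-0.35,0],"yaw": 0}
    - {"grip": -1,"dp": [-0.7,-0.55,0],"yaw": 0}
    - {"grip": -1,"dp": [-0.9,-0.7,0],"yaw": 0}
    - {"grip": -1,"dp": [-0.9,-0.7,0],"yaw": 0}

```text
t: 1.1
ee_pos: [404.7, 337.8, 243.2]
tcp_rot: [0.703, 3.06, -0.004]
force: [-0.5, 0.1, 0.3]
width: -0.0
grasp_force: 0.0
```

Call:
send_rows:
  targets:
    - {"grip": -1,"dp": [-0.2,-0.15,0],"yaw": 0}
    - {"grip": -1,"dp": [-0.45,-0.35,0],"yaw": 0}
    - {"grip": -1,"dp": [-0.7,-0.55,0],"yaw": 0}
    - {"grip": -1,"dp": [-0.9,-0.7,0],"yaw": 0}
    - {"grip": -1,"dp": [-0.9,-0.7,0],"yaw": 0}

```text
t: 1.6
ee_pos: [465.7, 216.3, 243.2]
tcp_rot: [0.702, 3.061, -0.003]
force: [-0.1, -0.0, 0.4]
width: 0.004
grasp_force: 0.0
```

```bash
python3 - <<'E'
from plan import *
from h import arm
sent([-0.9,-0.7,-0.1],0)
for _ in range(2): sent([-0.9,-0.7,0],0)
s=arm.get_state();print(s['t'],s['ee_pos'],s['width'],s['force'],load())
t,psi=push(0,10,z=150);print(t,row(t,psi))
E
```

```text
1.6 [465.67620314 216.28649248 243.22111268] 0.0035868356263882195 [-0.14149799 -0.00710606  0.42701577] {'p': [464.24898127011664, 220.1625229758288, 243.313], 'psi': 64.6}
[np.float64(533.3239784042848), np.float64(96.28089395535031), 150] ([-0.963, -0.686, 0.778], -0.0142)
```

```bash
cat >> plan.py <<'E'
def load():   # measured pose
    from h import arm,Rm
    s=arm.get_state();M=Rm(s['tcp_rot']);return dict(p=s['ee_pos'],psi=np.degrees(np.arctan2(M[1,1],M[0,1])))
E
python3 - <<'E'
from plan import *
print(load());t,psi=push(0,10,z=150);print(t,row(t,psi))
E
```

```text
{'p': array([465.67620314, 216.28649248, 243.22111268]), 'psi': np.float64(64.15692374622462)}
[np.float64(533.3239784042848), np.float64(96.28089395535031), 150] ([-0.943, -0.654, 0.777], np.float64(-0.0154))
```

Call:
send_rows:
  targets:
    - {"grip": -1,"dp": [-0.2,-0.15,0],"yaw": 0}
    - {"grip": -1,"dp": [-0.45,-0.35,0.1],"yaw": -0.005}
    - {"grip": -1,"dp": [-0.7,-0.5,0.35],"yaw": -0.01}
    - {"grip": -1,"dp": [-0.943,-0.654,0.65],"yaw": -0.0154}
    - {"grip": -1,"dp": [-0.943,-0.654,0.777],"yaw": -0.0154}

```text
t: 2.1
ee_pos: [533.1, 96.4, 147.2]
tcp_rot: [-0.551, -3.092, 0.005]
force: [-0.4, -0.4, -0.3]
width: -0.002
grasp_force: 0.0
```

```bash
python3 - <<'E'
from plan import *
from h import *
print(load(),arm.get_state()['force']);t,psi=push(0,10,z=86);print(t,row(t,psi))
f=arm.grab_frame('scene');cv2.imwrite('pics/s1.png',cv2.resize(f['img'][240:440,190:400,::-1],None,fx=3,fy=3,interpolation=cv2.INTER_CUBIC)[:600])
E
```

```text
{'p': array([533.05944426,  96.4369886 , 147.21938327]), 'psi': np.float64(69.77525036595233)} [-0.36931527 -0.39776862 -0.31339905]
[np.float64(533.3239784042848), np.float64(96.28089395535031), 86] ([-0.003, -0.0, 0.51], np.float64(0.0002))
```

View pics/s1.png

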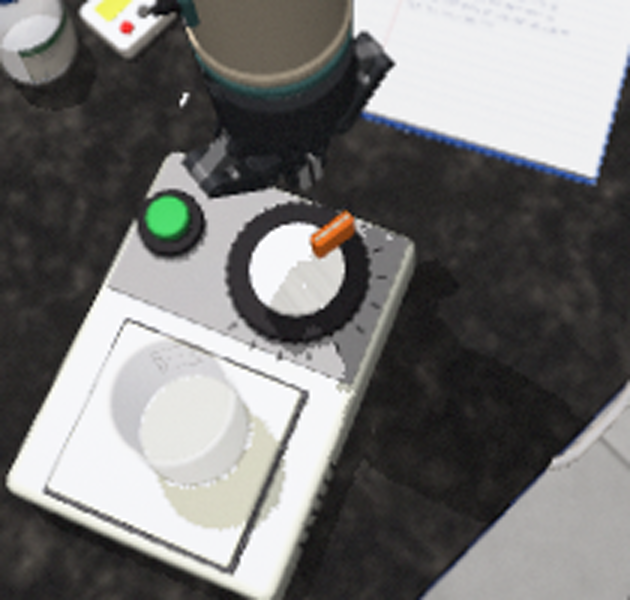

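The view shows the finger above the dial, on the counter-clockwise side of the wing (wing at crop (333,232), fingertips at about (310,180)). Descending.

Call:
send_rows:
  targets:
    - {"grip": -1,"dp": [0,0,0.15],"yaw": 0}
    - {"grip": -1,"dp": [0,0,0.3],"yaw": 0}
    - {"grip": -1,"dp": [0,0,0.42],"yaw": 0}
    - {"grip": -1,"dp": [0,0,0.5],"yaw": 0}
    - {"grip": -1,"dp": [0,0,0.5],"yaw": 0}

```text
t: 2.65
ee_pos: [531.2, 102.0, 89.2]
tcp_rot: [-0.54, -3.093, -0.0]
force: [0.5, 0.2, 1.3]
width: 0.0
grasp_force: 0.0
```

```bash
cat > nxt.py <<'E'
import sys
from plan import *
from h import *
s=arm.get_state();c=load();print(c,s['force'].round(2))
for k in map(float,sys.argv[1:]):
    t,psi=push(k);d,y=row(t,psi);print(k,d,round(float(y),4))
def wing():
    for n in('top','scene'):
        f=arm.grab_frame(n);h=cv2.cvtColor(f['img'],cv2.COLOR_RGB2HSV);m=cv2.inRange(h,(3,120,60),(20,255,255))
        o=np.argwhere(m>0)[:,::-1]
        if len(o)<6: print(n,'few');continue
        q=onplane(f,o,95)[:,:2]-AX;q=q[np.hypot(*q.T)<60]
        if len(q)<6: print(n,'few');continue
        v=q.mean(0);a=np.degrees(np.arctan2(v[1],v[0]))%360;print(n,len(q),'wing',round(a,1),'r',np.hypot(*v).round(1),'clicks',round((W0-a)/20,2))
wing()
E
python3 nxt.py -0.2 0 0.2 0.4 0.6
```

```text
{'p': array([531.20750116, 102.02397208,  89.23803774]), 'psi': np.float64(70.17804544199346)} [0.55 0.17 1.33]
-0.2 [0.034, -0.029, 0.027] -0.0098
0.0 [0.051, -0.038, 0.027] 0.0013
0.2 [0.068, -0.047, 0.027] 0.0124
0.4 [0.086, -0.054, 0.027] 0.0236
0.6 [0.104, -0.06, 0.027] 0.0347
top 27 wing 250.5 r 41.0 clicks -0.04
scene 118 wing 248.0 r 27.9 clicks 0.08
```

Call:
send_rows:
  targets:
    - {"grip": -1,"dp": [0.02,-0.038,0.02],"yaw": 0}
    - {"grip": -1,"dp": [0.05,-0.038,0.02],"yaw": 0.001}
    - {"grip": -1,"dp": [0.068,-0.047,0.02],"yaw": 0.012}
    - {"grip": -1,"dp": [0.086,-0.054,0.02],"yaw": 0.024}
    - {"grip": -1,"dp": [0.086,-0.054,0.02],"yaw": 0.024}

```text
t: 3.25
ee_pos: [523.6, 96.1, 88.5]
tcp_rot: [0.779, 3.036, 0.001]
force: [7.2, -3.4, -4.8]
width: 0.002
grasp_force: 3.6
```

```bash
python3 nxt.py 0.4 0.6 0.8 1.0
```

```text
{'p': array([523.61002612,  96.12784132,  88.45828472]), 'psi': np.float64(61.207944677380475)} [ 7.23 -3.43 -4.85]
0.4 [0.044, 0.007, 0.02] -0.0014
0.6 [0.061, -0.002, 0.02] 0.0097
0.8 [0.079, -0.01, 0.02] 0.0209
1.0 [0.097, -0.016, 0.02] 0.032
top few
scene 116 wing 245.7 r 27.9 clicks 0.2
```

```bash
sed -i 's/(16+gap)/(18.5+gap)/' plan.py; python3 - <<'E'
from plan import *
for k in(.3,.5,.7,.9):print(k,row(*push(k,z=88)))
E
```

```text
0.3 ([0.015, 0.013, 0.004], np.float64(-0.0067))
0.5 ([0.032, 0.002, 0.004], np.float64(0.0044))
0.7 ([0.049, -0.008, 0.004], np.float64(0.0156))
0.9 ([0.067, -0.016, 0.004], np.float64(0.0267))
```

Call:
send_rows:
  targets:
    - {"grip": -1,"dp": [0.008,-0.003,0],"yaw": 0.003}
    - {"grip": -1,"dp": [0.016,-0.006,0],"yaw": 0.006}
    - {"grip": -1,"dp": [0.016,-0.006,0],"yaw": 0.006}

```text
t: 3.65
ee_pos: [523.1, 95.8, 88.6]
tcp_rot: [0.835, 3.018, 0.002]
force: [8.7, -4.5, -7.4]
width: -0.003
grasp_force: 5.0
```

```bash
python3 nxt.py 0.5 1
```

```text
{'p': array([523.11678106,  95.84253301,  88.57410237]), 'psi': np.float64(59.08723812192505)} [ 8.73 -4.5  -7.44]
0.5 [0.03, 0.004, 0.021] -0.0017
1.0 [0.074, -0.019, 0.021] 0.0261
top few
scene 117 wing 245.3 r 27.8 clicks 0.22
```

```bash
python3 - <<'E'
from h import *
s=arm.get_state();print(s['t'],s['force'],s['torque'],Rm(s['tcp_rot']).round(3))
f=arm.grab_frame('scene');a=cv2.resize(f['img'][240:390,210:360,::-1],(500,500),interpolation=cv2.INTER_CUBIC)
f=arm.grab_frame('top');b=cv2.resize(f['img'][190:310,170:290,::-1],(300,300),interpolation=cv2.INTER_CUBIC)
c=np.zeros((500,800,3),np.uint8);c[:,:500]=a;c[:300,500:]=b;cv2.imwrite('pics/s2.png',c)
E
```

```text
3.75 [ 8.828141   -4.41587464 -6.23526692] [-1.12374033e+00 -1.95671743e+00 -9.90551615e-04] [[-0.858  0.513  0.01 ]
 [ 0.513  0.858 -0.002]
 [-0.009  0.004 -1.   ]]
```

View pics/s2.png

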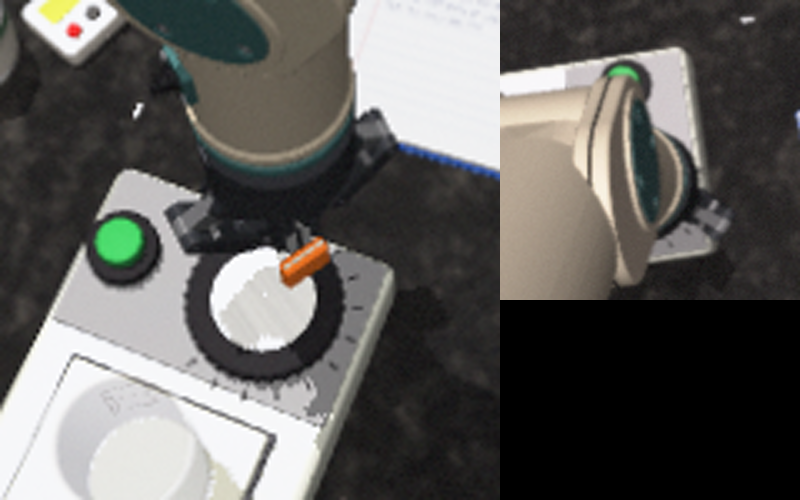

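The view shows the fingertip touching the wing's counter-clockwise face (wing at (305,262) in the left crop) with nothing else in the way. It needs a slightly firmer push.

Call:
send_rows:
  targets:
    - {"grip": -1,"dp": [0.01,0.0,0],"yaw": -0.01}
    - {"grip": -1,"dp": [0.02,0.0,0],"yaw": -0.01}

```text
t: 4.05
ee_pos: [520.8, 97.4, 88.6]
tcp_rot: [0.737, 3.044, 0.002]
force: [4.5, -3.2, -1.0]
width: -0.003
grasp_force: 3.1
```

```bash
python3 nxt.py 0.5 1
```

```text
{'p': array([520.79034803,  97.38941571,  88.63265248]), 'psi': np.float64(62.7805848429646)} [ 4.51 -3.18 -1.01]
0.5 [0.006, 0.004, 0.022] 0.0086
1.0 [0.052, -0.017, 0.022] 0.0363
top few
scene 115 wing 236.9 r 28.0 clicks 0.64
```

Call:
send_rows:
  targets:
    - {"grip": -1,"dp": [0.01,-0.004,0],"yaw": 0.005}
    - {"grip": -1,"dp": [0.01,-0.004,0],"yaw": 0.01}

```text
t: 4.35
ee_pos: [514.6, 99.3, 88.0]
tcp_rot: [0.837, 3.028, 0.0]
force: [1.1, -2.0, 2.2]
width: 0.006
grasp_force: 1.0
```

```bash
python3 nxt.py 1 1.5
```

```text
{'p': array([514.63861023,  99.29462778,  88.03174185]), 'psi': np.float64(59.09334666804653)} [ 1.1  -2.    2.18]
1.0 [-0.002, -0.007, 0.017] 0.0261
1.5 [0.046, -0.023, 0.017] 0.0539
top few
scene 117 wing 226.7 r 28.4 clicks 1.15
```

Call:
send_rows:
  targets:
    - {"grip": -1,"dp": [0.01,-0.008,0.01],"yaw": 0.015}
    - {"grip": -1,"dp": [0.02,-0.012,0.01],"yaw": 0.03}
    - {"grip": -1,"dp": [0.035,-0.018,0.01],"yaw": 0.04}
    - {"grip": -1,"dp": [0.05,-0.024,0.01],"yaw": 0.045}
    - {"grip": -1,"dp": [0.06,-0.03,0.01],"yaw": 0.045}

```text
t: 4.95
ee_pos: [511.3, 98.4, 86.9]
tcp_rot: [1.251, 2.872, 0.003]
force: [11.7, -5.0, -6.2]
width: 0.002
grasp_force: 5.6
```

```bash
python3 nxt.py 1.5 2
```

```text
{'p': array([511.26372624,  98.36096133,  86.93729851]), 'psi': np.float64(42.9246323259159)} [11.68 -4.96 -6.23]
1.5 [0.024, -0.009, 0.008] 0.009
2.0 [0.07, -0.03, 0.008] 0.0367
top few
scene 124 wing 224.5 r 28.4 clicks 1.26
```

Call:
send_rows:
  targets:
    - {"grip": -1,"dp": [0.01,0.005,0],"yaw": 0}
    - {"grip": -1,"dp": [0.018,0.008,0],"yaw": 0}

```text
t: 5.25
ee_pos: [508.4, 100.6, 86.7]
tcp_rot: [1.252, 2.876, 0.001]
force: [2.6, -3.7, 1.8]
width: 0.006
grasp_force: 2.4
```

```bash
python3 nxt.py 1.5 2
```

```text
{'p': array([508.35453532, 100.63952214,  86.74686728]), 'psi': np.float64(42.94866252374077)} [ 2.6  -3.67  1.85]
1.5 [-0.006, -0.004, 0.006] 0.009
2.0 [0.039, -0.025, 0.006] 0.0368
top few
scene 118 wing 214.8 r 28.7 clicks 1.75
```

Call:
send_rows:
  targets:
    - {"grip": -1,"dp": [0,0,0],"yaw": 0.005}
    - {"grip": -1,"dp": [0,0,0],"yaw": 0.01}

```text
t: 5.55
ee_pos: [504.7, 103.0, 86.1]
tcp_rot: [-1.343, -2.837, 0.001]
force: [-0.6, 1.0, -0.6]
width: -0.002
grasp_force: 0.0
```

```bash
python3 nxt.py 1.5 2 2.5
```

```text
{'p': array([504.65573116, 102.95510465,  86.13110501]), 'psi': np.float64(39.353195306764796)} [-0.61  1.01 -0.6 ]
1.5 [-0.041, 0.008, 0.001] -0.001
2.0 [0.003, -0.016, 0.001] 0.0268
2.5 [0.051, -0.031, 0.001] 0.0546
top few
scene 119 wing 206.1 r 28.8 clicks 2.18
```

Call:
send_rows:
  targets:
    - {"grip": -1,"dp": [0,-0.01,0],"yaw": 0.02}
    - {"grip": -1,"dp": [0.01,-0.015,0],"yaw": 0.035}
    - {"grip": -1,"dp": [0.03,-0.022,0],"yaw": 0.045}
    - {"grip": -1,"dp": [0.045,-0.025,0],"yaw": 0.048}
    - {"grip": -1,"dp": [0.06,-0.026,0],"yaw": 0.048}

```text
t: 6.15
ee_pos: [501.2, 103.6, 86.5]
tcp_rot: [1.751, 2.602, 0.0]
force: [6.1, -7.4, -5.3]
width: -0.002
grasp_force: 4.8
```

```bash
python3 nxt.py 2.5 3
```

```text
{'p': array([501.17966107, 103.61528993,  86.5371641 ]), 'psi': np.float64(22.115266696178708)} [ 6.1  -7.43 -5.29]
2.5 [0.023, -0.02, 0.004] 0.0067
3.0 [0.068, -0.041, 0.004] 0.0345
top few
scene 120 wing 205.4 r 28.9 clicks 2.21
```

Call:
send_rows:
  targets:
    - {"grip": -1,"dp": [0.01,0,0],"yaw": 0}
    - {"grip": -1,"dp": [0.018,0,0],"yaw": 0}
    - {"grip": -1,"dp": [0.018,0,0],"yaw": 0}

```text
t: 6.55
ee_pos: [500.9, 104.0, 86.5]
tcp_rot: [1.752, 2.6, -0.001]
force: [6.2, -9.1, -4.1]
width: -0.001
grasp_force: 5.4
```

```bash
python3 nxt.py 2.5 3
```

```text
{'p': array([500.93380543, 103.9689563 ,  86.53907649]), 'psi': np.float64(22.052454618479)} [ 6.17 -9.13 -4.06]
2.5 [0.02, -0.019, 0.004] 0.0065
3.0 [0.065, -0.04, 0.004] 0.0343
top few
scene 117 wing 204.4 r 28.6 clicks 2.27
```

Call:
send_rows:
  targets:
    - {"grip": -1,"dp": [0.01,0,0],"yaw": 0}
    - {"grip": -1,"dp": [0.016,0,0],"yaw": 0}
    - {"grip": -1,"dp": [0.016,0,0],"yaw": 0}

```text
t: 6.95
ee_pos: [497.7, 109.0, 86.4]
tcp_rot: [1.753, 2.606, -0.0]
force: [1.3, -0.9, -0.6]
width: -0.002
grasp_force: 0.5
```

```bash
python3 nxt.py 2.5 3
```

```text
{'p': array([497.74055702, 108.96872301,  86.44356286]), 'psi': np.float64(22.16249313749997)} [ 1.32 -0.94 -0.56]
2.5 [-0.029, -0.01, 0.004] 0.0068
3.0 [0.016, -0.031, 0.004] 0.0346
top few
scene 118 wing 189.0 r 29.5 clicks 3.03
```

Call:
send_rows:
  targets:
    - {"grip": -1,"dp": [0,-0.015,0],"yaw": 0.02}
    - {"grip": -1,"dp": [0.01,-0.025,0],"yaw": 0.035}
    - {"grip": -1,"dp": [0.03,-0.035,0],"yaw": 0.045}
    - {"grip": -1,"dp": [0.05,-0.04,0],"yaw": 0.05}
    - {"grip": -1,"dp": [0.06,-0.04,0],"yaw": 0.05}

```text
t: 7.55
ee_pos: [491.5, 112.1, 86.5]
tcp_rot: [2.138, 2.296, -0.001]
force: [4.5, -9.6, -3.0]
width: 0.004
grasp_force: 4.7
```

```bash
python3 nxt.py 3.5 4
```

```text
{'p': array([491.50455858, 112.08676614,  86.48371807]), 'psi': np.float64(4.093452944470211)} [ 4.54 -9.58 -2.97]
3.5 [0.018, -0.012, 0.004] 0.0122
4.0 [0.064, -0.032, 0.004] 0.04
top few
scene 112 wing 184.6 r 29.8 clicks 3.26
```

Call:
send_rows:
  targets:
    - {"grip": -1,"dp": [0.008,0,0],"yaw": 0}
    - {"grip": -1,"dp": [0.014,0,0],"yaw": 0}
    - {"grip": -1,"dp": [0.014,0,0],"yaw": 0}

```text
t: 7.95
ee_pos: [491.4, 112.4, 86.5]
tcp_rot: [2.138, 2.295, -0.002]
force: [2.9, -10.4, -1.3]
width: 0.0
grasp_force: 5.2
```

```bash
python3 nxt.py 3.5 4
```

```text
{'p': array([491.43707531, 112.3841791 ,  86.46872516]), 'psi': np.float64(4.057796179564534)} [  2.89 -10.36  -1.31]
3.5 [0.016, -0.012, 0.004] 0.0121
4.0 [0.062, -0.031, 0.004] 0.0399
top few
scene 115 wing 184.1 r 29.9 clicks 3.28
```

Call:
send_rows:
  targets:
    - {"grip": -1,"dp": [0.008,0,0],"yaw": 0}
    - {"grip": -1,"dp": [0.012,0,0],"yaw": 0}
    - {"grip": -1,"dp": [0.012,0,0],"yaw": 0}

```text
t: 8.35
ee_pos: [490.4, 116.6, 86.5]
tcp_rot: [2.139, 2.299, -0.0]
force: [1.8, -3.0, -0.6]
width: -0.0
grasp_force: 1.4
```

```bash
python3 nxt.py 3.5 4
```

```text
{'p': array([490.37741618, 116.58769047,  86.45815481]), 'psi': np.float64(4.1407306745609915)} [ 1.78 -2.96 -0.64]
3.5 [-0.02, -0.005, 0.004] 0.0123
4.0 [0.026, -0.025, 0.004] 0.0401
top few
scene 115 wing 174.0 r 30.1 clicks 3.79
```

Call:
send_rows:
  targets:
    - {"grip": -1,"dp": [0,0,0],"yaw": 0}
    - {"grip": -1,"dp": [0,0,0],"yaw": 0}

```text
t: 8.65
ee_pos: [489.3, 118.7, 86.4]
tcp_rot: [-2.136, -2.301, 0.0]
force: [0.1, 0.3, 0.4]
width: -0.0
grasp_force: 0.0
```

```bash
python3 nxt.py 4
```

```text
{'p': array([489.28175914, 118.65663032,  86.35447828]), 'psi': np.float64(4.254162821733256)} [0.06 0.34 0.42]
4.0 [0.008, -0.017, 0.003] 0.0404
top few
scene 106 wing 166.6 r 30.5 clicks 4.15
```

The dial has snapped to click 4 with no force on the finger. I back off and rise.

Call:
send_rows:
  targets:
    - {"grip": -1,"dp": [-0.08,0,0],"yaw": 0}
    - {"grip": -1,"dp": [-0.15,0,0],"yaw": 0}
    - {"grip": -1,"dp": [-0.15,0,-0.3],"yaw": 0}
    - {"grip": -1,"dp": [-0.15,0,-0.6],"yaw": 0}
    - {"grip": -1,"dp": [-0.15,0,-0.6],"yaw": 0}

```text
t: 9.25
ee_pos: [494.3, 98.6, 162.1]
tcp_rot: [2.138, 2.296, 0.01]
force: [0.8, -0.6, -0.0]
width: -0.001
grasp_force: 0.0
```

```bash
python3 nxt.py; python3 - <<'E'
from plan import *
print(row([608.4,147.8,158],4.25))
E
```

```text
{'p': array([494.30417182,  98.58489125, 162.13581747]), 'psi': np.float64(4.081424707861763)} [ 0.78 -0.61 -0.03]
top few
scene 98 wing 166.4 r 31.0 clicks 4.16
([0.335, 0.999, 0.009], np.float64(-0.0003))
```

Call:
send_rows:
  targets:
    - {"grip": -1,"dp": [0.1,0.3,0],"yaw": 0}
    - {"grip": -1,"dp": [0.2,0.6,0],"yaw": 0}
    - {"grip": -1,"dp": [0.3,0.85,0],"yaw": 0}
    - {"grip": -1,"dp": [0.33,0.99,0],"yaw": 0}
    - {"grip": -1,"dp": [0.33,0.99,0],"yaw": 0}

```text
t: 9.85
ee_pos: [608.2, 148.1, 156.5]
tcp_rot: [-2.138, -2.302, 0.001]
force: [-0.6, -0.7, 0.2]
width: 0.002
grasp_force: 0.0
```

Call:
send_rows:
  targets:
    - {"grip": -1,"dp": [0,0,0.2],"yaw": 0}
    - {"grip": -1,"dp": [0,0,0.4],"yaw": 0}
    - {"grip": -1,"dp": [0,0,0.5],"yaw": 0}
    - {"grip": -1,"dp": [0,0,0.5],"yaw": 0}
    - {"grip": -1,"dp": [0,0,0.5],"yaw": 0}

```text
t: 10.35
ee_pos: [606.8, 147.3, 98.6]
tcp_rot: [-2.14, -2.3, 0.001]
force: [0.4, 0.2, 0.4]
width: 0.003
grasp_force: 0.0
```

```bash
python3 nxt.py; python3 - <<'E'
from plan import *
from h import *
print(row([608.4,147.8,88],4.25))
f=arm.grab_frame('scene');a=cv2.resize(f['img'][260:440,190:340,::-1],(500,600),interpolation=cv2.INTER_CUBIC);cv2.imwrite('pics/s3.png',a)
E
```

```text
{'p': array([606.78568855, 147.25075145,  98.61580386]), 'psi': np.float64(4.142963784785703)} [0.43 0.19 0.4 ]
top 59 wing 173.0 r 30.6 clicks 3.83
scene 97 wing 166.4 r 30.9 clicks 4.17
([0.001, 0.006, 0.096], np.float64(-0.0002))
```

View pics/s3.png

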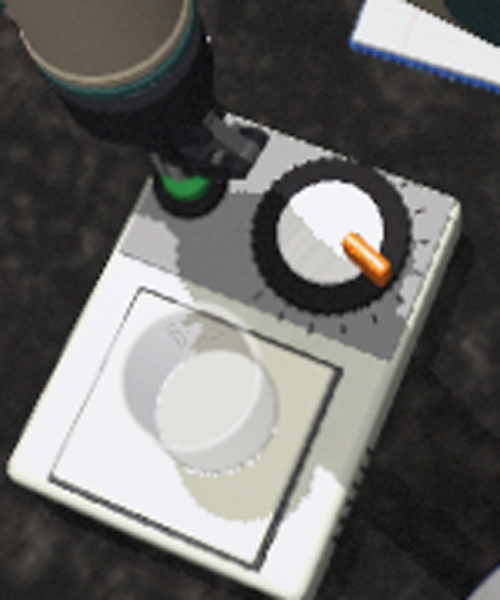

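The wing at (367,258) in the crop now points towards the robot. The two views average to 4.0 clicks, and the finger is over the green button at (185,185). Pressing.

Call:
send_rows:
  targets:
    - {"grip": -1,"dp": [0,0,0.06],"yaw": 0}
    - {"grip": -1,"dp": [0,0,0.1],"yaw": 0}
    - {"grip": -1,"dp": [0,0,0.14],"yaw": 0}
    - {"grip": -1,"dp": [0,0,0.18],"yaw": 0}
    - {"grip": -1,"dp": [0,0,0.2],"yaw": 0}

```text
t: 11.0
ee_pos: [606.9, 147.9, 75.7]
tcp_rot: [-2.138, -2.3, -0.001]
force: [-7.3, -0.2, 27.2]
width: -0.001
grasp_force: 13.5
```

27 N at z = 75.7 means the button is on its stop, so I release and rise.

Call:
send_rows:
  targets:
    - {"grip": -1,"dp": [0,0,0],"yaw": 0}
    - {"grip": -1,"dp": [0,0,-0.2],"yaw": 0}
    - {"grip": -1,"dp": [0,0,-0.5],"yaw": 0}
    - {"grip": -1,"dp": [0,0,-0.8],"yaw": 0}
    - {"grip": -1,"dp": [0,0,-0.8],"yaw": 0}

```text
t: 11.5
ee_pos: [610.5, 147.8, 175.2]
tcp_rot: [2.135, 2.297, 0.012]
force: [0.9, 0.4, -0.2]
width: 0.002
grasp_force: 0.0
```

```bash
python3 - <<'E'
from plan import *
from h import *
from meas import mask
import nxt
print(arm.get_state()['ee_pos'])
f=arm.grab_frame('scene');g=mask(f,(45,100,60),(85,255,255),(190,285,335,445));print(len(g),np.median(depthpts(f,g)[:,2]) if len(g) else '')
cv2.imwrite('pics/end.png',f['img'][:,:,::-1])
E
```

```text
{'p': array([610.47604002, 147.84490834, 175.174406  ]), 'psi': np.float64(4.168389859846959)} [ 0.86  0.35 -0.16]
top 59 wing 173.0 r 30.6 clicks 3.83
scene 97 wing 166.3 r 31.4 clicks 4.17
[607.25324422 147.91367267 170.86028076]
179 81.09610863760315
```

View pics/end.png

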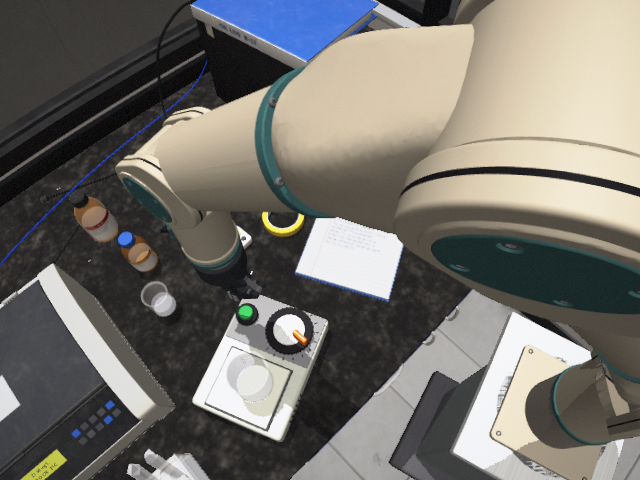

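The final view shows the button up at (246,314) with its top at z ≈ 81, the dial at four clicks, and the visible loose things where they were. The arm is clear, so I hand in.

```bash
python3 -c "
from workcell import arm
print(arm.finish_job())"
```

```text
the job is handed in; nothing more can be done
None
```

I turned the dial clockwise by four clicks (the two camera views average 4.0), pressed the start button to its stop, saw it come back up, and handed the job in; no verdict came back, and the last picture did not show every loose thing because the arm hid some.

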